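# Find the push valve with the weak click and set it in the repair block

### The arm

A 6-joint arm with a two-finger parallel gripper is mounted at the origin on the work surface. World frame = base frame: x ahead of the robot, y to its left, z up, the work surface at z = 0. Lengths are in m, angles in degrees, forces in N, time in s.
With the tool pointing down it reaches from about 0.35 to 0.775 m from the base axis. Payload 5.5 kg.
Tool frame: the origin (TCP) lies on the mounting face of the last link; the fingertips stand 173 mm ahead of it and the grasp point (between the pads) lies 155 mm ahead of it; z points along the fingers, x is the direction in which the jaws open and shut, and the axes are right-handed (so a half turn about z gives the same grasp; the last joint's range is limited). The gripper opens to 85 mm and grips with 20 to 120 N. Pads are 22 mm wide; open, the fingers measure 114 mm over their backs; the gripper's body (76 mm by 85 mm) begins 54 mm behind the grasp point. The pads swing forward as they close: fully open they stand 13 mm farther back than shut.
Start: joints at [-85.29, 17.945, 2.641, 74.691, 0, 82.002], TCP at [0.126, -0.561, 0.405] pointing down, gripper open.
Joint ranges: [-158.12, 158.12], [-49.38, 96.58], [-58.88, 72.47], [-126.05, 133.96], [-84.25, 85.87], [-180, 180]. Speed limits (degrees/s): [147.25, 147.25, 180, 180, 180, 180].

### API

Orientations are given as [roll, pitch, yaw] about the fixed x, y, z axes, in that order (R = Rz(yaw) Ry(pitch) Rx(roll)).
In Python, from rig import bot gives the robot as it stands. Calls block until the motion is done:
- bot.movep(position, orientation): joint-space move of the TCP to a pose.
- bot.line_to(position, ori=None, feed=0.15, max_force=None): straight line of the TCP; ori=None keeps the orientation; feed is the mean speed in m/s. With max_force (N) it stops when the force on the tool has changed by that much, and returns True; else False.
- bot.move_joints(angles): joint-space move.
- bot.open() and bot.gripper_close(): open the fingers fully, or close them until they stop; the grip force is fixed at half the most.
- bot.hold(seconds).
- bot.inverse_kinematics(position, orientation): joint angles nearest the present ones, or None.
- bot.sense(): the state.
- bot.capture(name): name is "scene" or "top"; returns the picture (480x640x3 uint8, red, green, blue); there is no depth.
- bot.calibration(name): a dict with "camera_matrix" (3x3 intrinsics, pixels), "R" (3x3) and "t" (3): a world point X has camera coordinates R X + t. Camera axes: x right, y down, z forward; pixel columns grow to the right and rows downward; lengths in m; the calibration is good to about 2 mm. A picture is of the moment at which its call begins. calibration takes no time and is no camera call.
A pose or a line that the arm cannot do raises bot.PlanningError and nothing moves.
- bot.sign_off(): hands the job in, once; it reports no verdict.
The state is a dict: "time": time; "joints": joint angles; "qd": joint speeds; "effort": joint torques, N m; "tool_pos": TCP position; "orientation": TCP orientation; "wrist_force": force on the tool from outside, world axes, zero at the start; "moment": the same for the moment, N m; "width": finger opening in m.
Only numpy, scipy, OpenCV 4.12 (cv2) and the standard library are available. Lean on these libraries where they do the work, as an engineer would, in place of code of your own. Each camera call takes 0.05 s, during which the arm holds its last target. There are 200 camera calls.

### The job

Test the three reassembled push valves in the stand: starting at the end with the carrying loop and going along the row, press each button gently down until it clicks, then let it up. One of them clicks at clearly less force than the other two: lift that valve out and stand it upright, fully home, in the hole of the single-hole repair block, and let go. Leave the other two valves in their holes and do not push the other things on the bench about.

Things in the scene. Friction and masses are not known exactly. Their poses are not given: they have to be found in the camera images.
- stand: White plastic stand, a fixed block 70 x 260 x 30 mm; origin under its centre; y along the row of three holes (75 mm apart) towards the carrying loop, x across, z up. The loop is a dark steel bar bent like a staple, 49 mm beyond the first hole and 39 mm above the top face. A valve stands in each hole; the valves look alike and which one is weak is not known beforehand.
- stand_hole0 (a point): Centre of the mouth of the first hole (next to the loop), on the stand's top face, 30 mm above the bench. Valve: stem 24 mm across and 24 mm long, down in the hole (27 mm across, 27 mm deep); above the top face a steel housing 36 mm across, 32 mm tall (grip here); then a black collar 29 mm across, screwed out 6 to 12 mm, unknown and different on each; then a grey button. About 0.2 kg.
- stand_hole1 (a point): Same point for the second (middle) hole. Button of each valve: 22 mm across, 12 mm proud of the collar, so its top is 50 to 56 mm above the stand's top face. Travel 7 mm, sprung, returns by itself. It hardly moves until the push reaches its click force, then gives way: the resistance falls steadily to under half at its stop, 7 mm down, where the force climbs steeply. It has clicked once 5.5 mm down.
- stand_hole2 (a point): Same point for the third hole, farthest from the loop. Click force (the peak, felt before it gives way) of the buttons: about 4 N on the weak valve, about 10 N on the two good ones. More than 20 N on a button damages it.
- repair_hole0 (a point): Centre of the mouth of the only hole of the repair block, a fixed white plastic block 90 x 90 x 30 mm; the point lies on its top face, 30 mm above the bench; x and y along the block's sides. Hole 27 mm across and 27 mm deep, chamfered 2 mm, empty at the start. Fully home, a valve's housing rests on the block's top face.
- tub_mid (a point): Bystander: white round tub with blue cap, 72 mm across, 100 mm tall, loose; the point is its centre, 50 mm up.
- casket_mid (a point): Bystander: metal instrument casket with lid and handle, 96 x 186 x 89 mm, loose; the point is 34 mm up at its centre.
- gloves_mid (a point): Bystander: blue glove carton, 90 x 200 x 70 mm, loose; the point is its centre, 35 mm up.
There are look-alikes about, which are no part of the job. Of the things shaped like the part that bears repair_hole0, the white one is meant.

How it is judged:
By the outcome, as a careful person would: the job done as asked, in the order asked, and still so for the second after the job is handed in, with the robot touching nothing.
It also fails if it takes over 72 s, if anything falls off the work surface, if the arm or the gripper's body presses on something with over 40 N, if the wrist force passes 120 N, or if a joint passes its speed limit or range.

## Working session

There is one attempt and no reset: what is moved stays moved. The work goes in short steps, each a Python script; the robot and the scene stay as the last script left them, time stands still between calls to the robot, and variables do not carry over. Pictures are saved under pics/ and viewed, about 8 in all and at most 12, crops included, and the job is handed in when it is done.

```bash
ls; mkdir -p pics; python3 - <<'E'
from rig import bot
import cv2
for n in("scene","top"):
    cv2.imwrite(f"pics/{n}0.png",bot.capture(n)[:,:,::-1]); c=bot.calibration(n); print(n,c["camera_matrix"],c["R"],c["t"])
print(bot.sense())
E
```

```text
pics
scene [[448.53007749   0.         322.05745111]
 [  0.         448.53007749 246.51644096]
 [  0.           0.           1.        ]] [[ 0.15502139  0.98790678  0.00292664]
 [ 0.83057666 -0.12872817 -0.54182237]
 [-0.53489325  0.08642485 -0.84048793]] [-0.01995736 -0.4213393   1.30713576]
top [[494.07196372   0.         318.71266289]
 [  0.         494.07196372 234.29990757]
 [  0.           0.           1.        ]] [[-0.00824816 -0.99995548 -0.00458316]
 [-0.99259841  0.00874265 -0.12112791]
 [ 0.12116258  0.00355016 -0.99262633]] [-0.04808436  0.55501021  1.03350958]
{'time': 0.1, 'joints': array([-8.52916564e+01,  1.79863768e+01,  2.58666163e+00,  7.46907484e+01,
       -6.88512313e-04,  8.20014036e+01]), 'qd': array([-0.0572828 , -0.12546545,  0.10725579,  0.04879237, -0.01346085,
        0.01108823]), 'effort': array([ 3.74608731e-03, -4.81731033e+01,  2.99240541e+01,  1.28387602e-02,
        2.23245814e-05,  1.17482924e-05]), 'tool_pos': array([ 0.1264545 , -0.56076091,  0.40392173]), 'orientation': array([-1.79988094e+02,  8.96792967e-02, -7.72930501e+01]), 'wrist_force': array([-0.13341649, -0.21623156, -0.29470512]), 'moment': array([0.05132255, 0.02342877, 0.02204003]), 'width': 0.08548834298282647}
```

View pics/scene0.png

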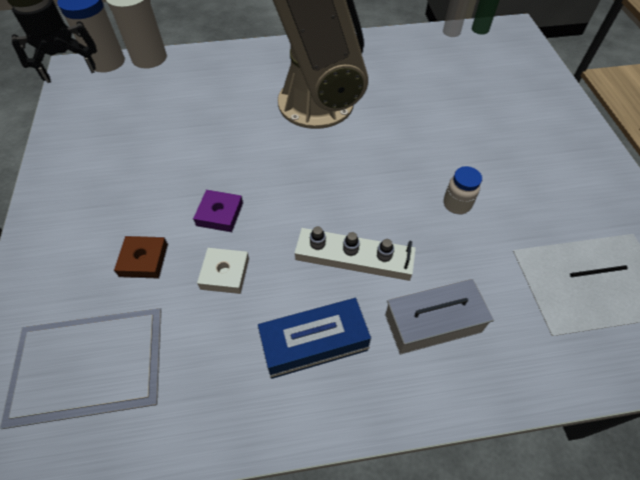

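View pics/top0.png

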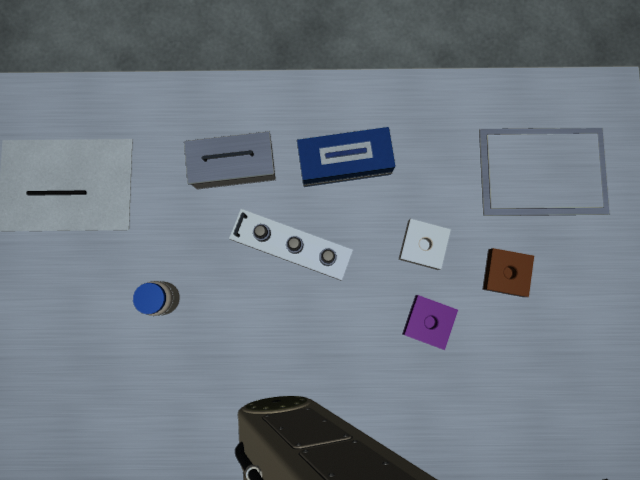

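The stand is at top (292,243) with its loop at the left end (240,224), so hole0 is near (261,232). The blocks that look alike are white (425,243), orange (510,272) and purple (431,322). I choose the white one and will check it in a close crop.

```bash
python3 - <<'E'
import cv2,numpy as np
t=cv2.imread("pics/top0.png");s=cv2.imread("pics/scene0.png")
a=cv2.resize(t[200:290,220:460],(800,300),interpolation=cv2.INTER_CUBIC)   # x3.333
b=cv2.resize(s[215:305,190:430],(800,300),interpolation=cv2.INTER_CUBIC)
cv2.imwrite("pics/crop1.png",np.vstack([a,b]))
E
```

```text
(no output)
```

View pics/crop1.png

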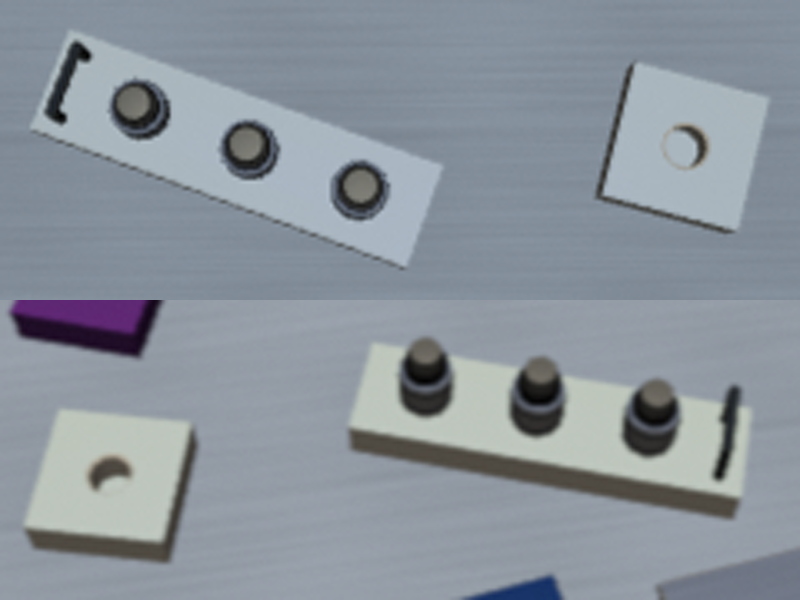

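The crop shows the white block with its hole at about (685,147), and the button tops at (135,103), (247,143) and (361,186). I'll fit rigid poses to the top-face corners in both views.

```bash
cat > geo.py <<'E'
import numpy as np
from rig import bot
C={n:bot.calibration(n) for n in("scene","top")}
def proj(n,X):
    c=C[n];p=(np.asarray(X)@np.array(c["R"]).T+c["t"])@np.array(c["camera_matrix"]).T
    return p[...,:2]/p[...,2:]
E
python3 - <<'E'
from geo import *
from scipy.optimize import least_squares
k=.3; T=lambda p:np.array(p)*k+[220,200]-.35; S=lambda p:(np.array(p)-[0,300])*k+[190,215]-.35
def corners(q,w,l):
    c,s=np.cos(q[2]),np.sin(q[2]);P=np.array([[w,l],[w,-l],[-w,-l],[-w,l]])/2
    return np.c_[P@np.array([[c,s],[-s,c]])+q[:2],np.full(4,.03)]
def fit(w,l,t,s,q0):
    obs={"top":T(t),"scene":S(s)}
    for use in(["top"],["scene"],["top","scene"]):
        r=least_squares(lambda q:np.concatenate([(proj(n,corners(q,w,l))-obs[n]).ravel() for n in use]),q0,loss="soft_l1")
        print(use,r.x[:2].round(4),np.degrees(r.x[2]).round(2),"res",r.fun.round(1))
    return r.x
# order: (+x,+y),(+x,-y),(-x,-y),(-x,+y); top image: up=+x,left=+y
st=fit(.07,.26,[(70,30),(443,166),(406,268),(30,130)],[(740,497),(350,430),(372,344),(752,406)],[.5,0,-.35])
rb=fit(.09,.09,[(634,62),(770,98),(737,233),(598,197)],[(165,543),(28,528),(62,410),(193,424)],[.5,-.25,-.25])
c,s=np.cos(st[2]),np.sin(st[2])
H=[st[:2]+y*np.array([-s,c]) for y in(.075,0,-.075)]
print("holes",H,"r",np.hypot(*np.array(H).T),"loop",st[:2]+.124*np.array([-s,c]))
print("pred buttons", [(((proj("top",[*h,.083])+.35-[220,200])/k).round(0),((proj("scene",[*h,.083])+.35-[190,215])/k+[0,300]).round(0)) for h in H])
print("pred rep hole",((proj("top",[*rb[:2],.03])+.35-[220,200])/k),(proj("scene",[*rb[:2],.03])+.35-[190,215])/k+[0,300], np.hypot(*rb[:2]))
# neighbours (rough, at mid height)
def ray(n,u,z):
    from scipy.optimize import fsolve
    return fsolve(lambda p:proj(n,[*p,z])-u,[.5,0])
for nm,u,z in[("tub",(150,298),.1),("cask nearL",(192,184),.06),("cask nearR",(275,177),.06),("glove nearL",(303,181),.07),("glove nearR",(395,165),.07)]:print(nm,ray("top",u,z).round(3))
E
```

```text
['top'] [0.5344 0.0083] -20.65 res [-0.2 -0.   0.   0.1  0.1  0.   0.  -0.1]
['scene'] [0.5378 0.0097] -20.14 res [ 0.6 -0.2 -0.4 -0.3 -0.   0.1 -0.2  0.3]
['top', 'scene'] [0.5357 0.009 ] -20.53 res [-0.6 -0.5 -0.3 -0.6 -0.1 -0.7 -0.3 -0.6 -0.1 -0.6 -0.8 -1.4 -0.2 -0.9
 -0.7 -0.1]
['top'] [ 0.5323 -0.2824] -15.71 res [ 0.   0.3 -0.4  0.2 -0.3 -0.1  0.7 -0.3]
['scene'] [ 0.5369 -0.2804] -15.45 res [ 0.2  0.  -0.5  0.2 -0.1 -0.   0.4 -0.2]
['top', 'scene'] [ 0.5341 -0.2815] -15.63 res [-0.5 -0.5 -0.9 -0.6 -0.7 -1.   0.3 -1.1 -0.5 -1.  -1.1 -1.  -0.5 -1.
 -0.1 -1.2]
holes [array([0.56194711, 0.07923811]), array([0.53565078, 0.00899921]), array([ 0.50935445, -0.06123969])] r [0.56750615 0.53572637 0.51302267] loop [0.57912737 0.12512752]
pred buttons [(array([116.,  96.]), array([672., 391.])), (array([230., 137.]), array([555., 371.])), (array([344., 179.]), array([439., 351.]))]
pred rep hole [683.25785787 144.40202272] [110.40920097 471.26256482] 0.6037603315210934
tub [0.421 0.285]
cask nearL [0.662 0.217]
cask nearR [0.676 0.039]
glove nearL [ 0.664 -0.021]
glove nearR [ 0.697 -0.216]
```

```bash
cat > press.py <<'E'
from geo import *
import sys
YAW=159.5; ORI=[180,0,YAW]
def press(h,ztop_max):
    """h: xy of button; returns force/depth log"""
    bot.movep([*h,ztop_max+.006+.173],ORI)
    bot.hold(.2); f0=bot.sense()["wrist_force"][2]
    hit=bot.line_to([*h,ztop_max-.010+.173],feed=.012,max_force=1.5)
    s=bot.sense(); zc=s["tool_pos"][2]; log=[(0,round(s["wrist_force"][2]-f0,2))]
    if not hit: print("no contact"); return
    d=0
    while d<.0085:
        d+=.0004
        bot.line_to([*h,zc-d],feed=.01,max_force=14)
        s=bot.sense(); dep=zc-s["tool_pos"][2]; f=s["wrist_force"][2]-f0
        log.append((round(dep*1e3,2),round(f,2)))
        if dep>.0062 or f>15: break
    bot.line_to([*h,zc+.012],feed=.06)
    print("button top z",round(zc-.173,4),"peak",max(l[1] for l in log),log,"t",bot.sense()["time"])
E
python3 - <<'E'
from geo import *
from scipy.optimize import least_squares
import json
k=.3; T=lambda p:np.array(p)*k+[220,200]-.35; S=lambda p:(np.array(p)-[0,300])*k+[190,215]-.35
st=np.array([[.5344,.0083,-20.65],[.5378,.0097,-20.14],[.5357,.009,-20.53]])
tb=T([(135,103),(247,143),(361,186)]);sb=S([(656,394),(541,370),(426,350)])
def B(q):
    a=q[2];return np.array([[q[0]-np.sin(a)*y,q[1]+np.cos(a)*y,z] for y,z in zip((.075,0,-.075),q[3:6])])
r=least_squares(lambda q:np.concatenate([(proj("top",B(q))-tb).ravel(),(proj("scene",B(q))-sb).ravel(),(q[3:6]-.083)/.003]),[.53,0,-.36,.083,.083,.083])
print(r.x.round(4),np.degrees(r.x[2]),r.fun.round(1)); print(B(r.x).round(4))
for d in st: 
    e=r.x[:2]-d[:2];a=np.radians(d[2]);print("offset in stand frame",np.cos(a)*e[0]+np.sin(a)*e[1],-np.sin(a)*e[0]+np.cos(a)*e[1])
json.dump(B(r.x)[:,:2].tolist(),open("holes.json","w"))
s=bot.sense();print(bot.inverse_kinematics([*B(r.x)[0,:2],.27],[180,0,159.5]),bot.inverse_kinematics([.534,-.2815,.25],[180,0,159.5]))
E
```

```text
[ 0.5324 -0.0008 -0.3684  0.0806  0.0824  0.0821] -21.10700502582944 [-0.6 -0.8 -0.4 -0.2 -0.4 -0.3 -0.2 -0.7 -0.7 -0.3 -0.6 -0.3 -0.8 -0.2
 -0.3]
[[ 0.5594  0.0692  0.0806]
 [ 0.5324 -0.0008  0.0824]
 [ 0.5054 -0.0707  0.0821]]
offset in stand frame 0.0013680739792464682 -0.009187130789572479
offset in stand frame -0.0014238180756825842 -0.011684011650667103
offset in stand frame 0.0003768826520970702 -0.010301425115922651
[ -1.10861425  21.01756838 -12.52097376  56.46145786   0.
 -70.60861425] [ -35.41171396   25.99750005   -7.8541108    56.14838915    0.
 -104.91171396]
```

```bash
python3 - <<'E'
from press import *
import json,cv2
H=json.load(open("holes.json"))
bot.gripper_close(); print(bot.sense()["time"])
bot.movep([*H[0],.31],ORI); print(bot.sense()["time"])
press(H[0],.086)
cv2.imwrite("pics/scene1.png",cv2.resize(bot.capture("scene")[195:285,300:420,::-1],(800,600),interpolation=cv2.INTER_CUBIC))
E
```

```text
0.8667
3.5833
button top z 0.0818 peak 3.3 [(0, np.float64(3.3)), (np.float64(0.2), np.float64(2.69)), (np.float64(0.77), np.float64(2.74)), (np.float64(1.22), np.float64(1.99)), (np.float64(1.62), np.float64(2.32)), (np.float64(2.01), np.float64(1.94)), (np.float64(2.44), np.float64(1.94)), (np.float64(2.84), np.float64(1.74)), (np.float64(3.24), np.float64(2.16)), (np.float64(3.65), np.float64(1.57)), (np.float64(4.04), np.float64(0.97)), (np.float64(4.45), np.float64(1.67)), (np.float64(4.84), np.float64(1.66)), (np.float64(5.27), np.float64(1.23)), (np.float64(5.67), np.float64(0.21)), (np.float64(6.08), np.float64(1.24)), (np.float64(6.48), np.float64(0.77))] t 9.3833
```

View pics/scene1.png

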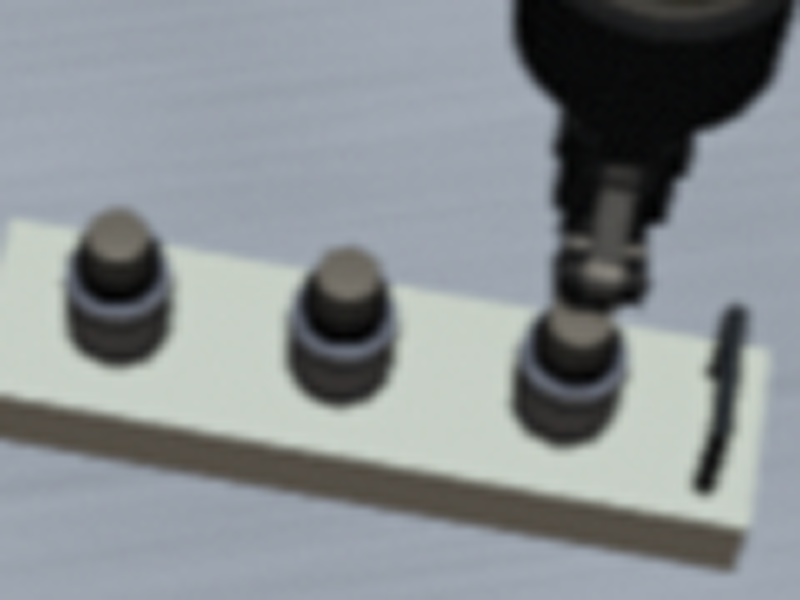

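The picture shows the tip right above hole0's button at (580,325), nothing displaced. Hole0 clicked with a peak of about 3.3 N, falling afterwards, so it looks like the weak one. Next are hole1 and hole2.

```bash
python3 - <<'E'
from press import *
import json,cv2
H=json.load(open("holes.json"))
for i in(1,2): press(H[i],.086)
print(bot.sense()["wrist_force"])
E
```

```text
button top z 0.085 peak 10.41 [(0, np.float64(4.35)), (np.float64(0.02), np.float64(5.24)), (np.float64(0.08), np.float64(7.65)), (np.float64(0.18), np.float64(10.41)), (np.float64(0.6), np.float64(9.9)), (np.float64(1.11), np.float64(8.02)), (np.float64(1.59), np.float64(8.09)), (np.float64(2.02), np.float64(7.65)), (np.float64(2.52), np.float64(7.67)), (np.float64(2.98), np.float64(7.65)), (np.float64(3.42), np.float64(6.21)), (np.float64(3.9), np.float64(6.22)), (np.float64(4.34), np.float64(5.79)), (np.float64(4.77), np.float64(6.68)), (np.float64(5.25), np.float64(5.75)), (np.float64(5.72), np.float64(5.39)), (np.float64(6.26), np.float64(5.76))] t 15.2167
button top z 0.0843 peak 10.39 [(0, np.float64(4.03)), (np.float64(0.07), np.float64(6.26)), (np.float64(0.1), np.float64(8.26)), (np.float64(0.29), np.float64(10.17)), (np.float64(0.73), np.float64(10.39)), (np.float64(1.21), np.float64(8.83)), (np.float64(1.69), np.float64(8.27)), (np.float64(2.14), np.float64(8.01)), (np.float64(2.58), np.float64(7.23)), (np.float64(3.06), np.float64(7.0)), (np.float64(3.53), np.float64(6.78)), (np.float64(3.94), np.float64(7.39)), (np.float64(4.38), np.float64(7.42)), (np.float64(4.82), np.float64(5.15)), (np.float64(5.31), np.float64(4.42)), (np.float64(5.79), np.float64(5.26)), (np.float64(6.33), np.float64(4.65))] t 21.025
[ 0.18054108  0.26562755 -0.47685072]
```

Hole0 is the weak valve: 3.3 N against 10.4 and 10.4 N. I'll go and grasp it.

```bash
python3 - <<'E'
from press import *
import json,cv2
H=json.load(open("holes.json"))
p=bot.sense()["tool_pos"]
bot.line_to([p[0],p[1],.30],feed=.2)
bot.movep([*H[0],.30],ORI); bot.open()
bot.line_to([*H[0],.207],feed=.08,max_force=8)
print(bot.sense()["tool_pos"]); bot.gripper_close(); s=bot.sense(); print(s["width"],s["wrist_force"],s["moment"],s["time"])
bot.line_to([*H[0],.245],feed=.05,max_force=15); s=bot.sense(); print(s["wrist_force"],s["moment"])
bot.line_to([*H[0],.33],feed=.15)
bot.movep([.5335,-.2815,.33],ORI); bot.line_to([.5335,-.2815,.255],feed=.1); bot.hold(.2)
s=bot.sense(); print(s["width"],s["wrist_force"],s["moment"],s["tool_pos"],s["time"])
a=bot.capture("scene");b=bot.capture("top")
a=cv2.resize(a[195:305,170:280,::-1],(400,400),interpolation=cv2.INTER_CUBIC);b=cv2.resize(b[190:300,370:480,::-1],(400,400),interpolation=cv2.INTER_CUBIC)
cv2.imwrite("pics/carry.png",np.hstack([a,b]))
E
```

```text
[0.55978411 0.06920173 0.20760333]
0.03474132181047066 [-0.43190934 -1.23487073  4.7157398 ] [ 0.03633523  0.18761182 -0.0052615 ] 24.6
[-0.42994621  0.55835571 -1.48669183] [ 0.02166336  0.01950159 -0.01502644]
0.03423046367123819 [-0.3699414   0.08790063 -2.1715281 ] [-0.01737771 -0.03277118  0.00661587] [ 0.53378087 -0.28171421  0.25584889] 28.65
```

View pics/carry.png

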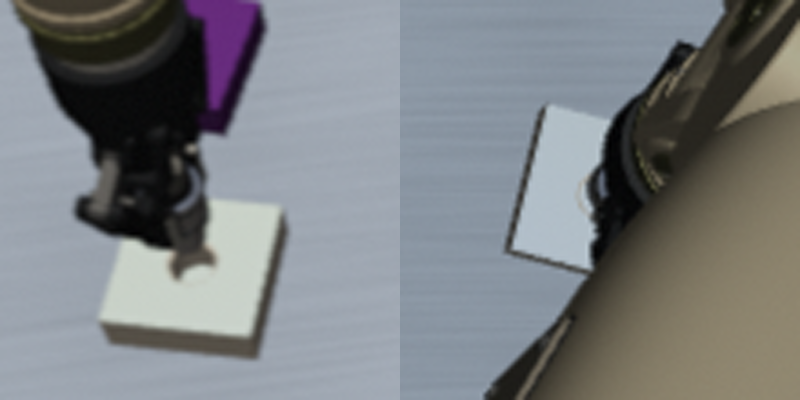

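The valve is held upright above the white block's hole. In the scene crop the stem is at (192,247) and the hole at (193,263). I'll do a guarded insertion with a small search.

```bash
python3 - <<'E'
from press import *
c0=np.array([.535,-.2818]); r=.0022
offs=[(0,0)]+[(r*np.cos(a),r*np.sin(a)) for a in np.radians(range(0,360,60))]
for o in offs:
    c=c0+o
    bot.line_to([*c,.236],feed=.06)
    hit=bot.line_to([*c,.2055],feed=.025,max_force=6)
    s=bot.sense(); print(np.round(o,4),hit,s["tool_pos"].round(4),s["wrist_force"].round(1),s["moment"].round(2),s["time"])
    if s["tool_pos"][2]<.222 or s["time"]>50: break
E
```

```text
[0 0] True [ 0.535  -0.282   0.2076] [-0.1  0.3  4.7] [ 0.04 -0.   -0.02] 30.2583
```

```bash
python3 - <<'E'
from press import *
import cv2
bot.open(); bot.hold(.2); p=bot.sense()["tool_pos"]
bot.line_to([p[0],p[1],.33],feed=.12)
bot.movep([.35,-.45,.40],ORI); bot.hold(.2)
s=bot.sense(); print(s["time"],s["width"])
for n in("scene","top"): cv2.imwrite(f"pics/{n}_end.png",bot.capture(n)[:,:,::-1])
a=cv2.imread("pics/scene_end.png");b=cv2.imread("pics/top_end.png")
f=lambda m:cv2.resize(m,(800,300),interpolation=cv2.INTER_CUBIC)
cv2.imwrite("pics/end.png",np.vstack([f(b[200:290,220:460]),f(a[215:305,190:430])]))
d=cv2.absdiff(b,cv2.imread("pics/top0.png")).max(2); d=d[100:340,100:400]>40; ys,xs=np.nonzero(d); print(len(xs), (xs.min()+100,xs.max()+100,ys.min()+100,ys.max()+100) if len(xs) else 0)
E
```

```text
33.4083 0.0854914695305949
248 (np.int64(253), np.int64(270), np.int64(223), np.int64(241))
```

View pics/end.png

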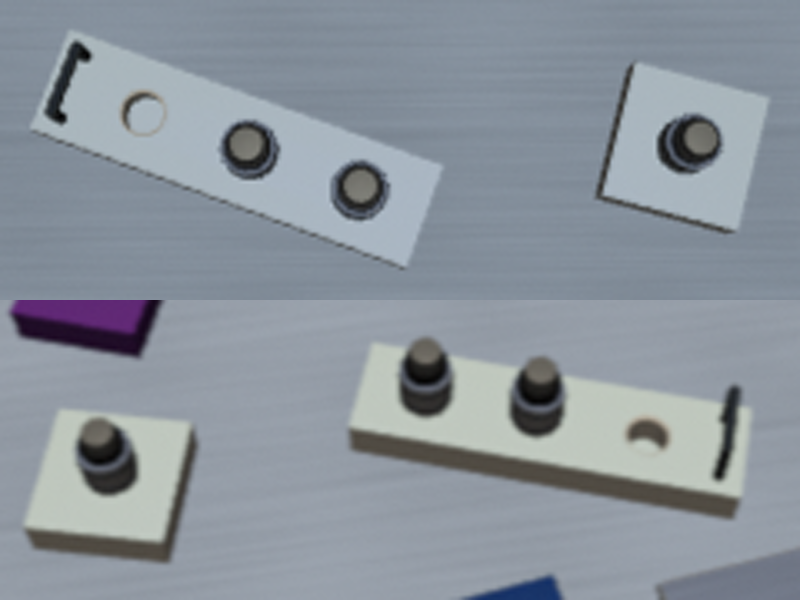

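The picture shows the valve standing in the white block with its button at top crop (700,138) and scene crop (98,433). Hole0 is empty, the other two valves are unchanged, and the only change in the stand and bystander area is at hole0. I'll check uprightness numerically, then hand in.

```bash
python3 - <<'E'
from geo import *
k=.3
P=lambda z:[((proj("top",[.535,-.2818,z])+.35-[220,200])/k).round(),((proj("scene",[.535,-.2818,z])+.35-[190,215])/k+[0,300]).round()]
p=P(.082);print(p,P(.03))
e=[np.linalg.norm(p[0]-[700,138]),np.linalg.norm(p[1]-[98,433])];print(e)
if max(e)<7: bot.sign_off(); print("signed")
E
```

```text
[array([701., 134.]), array([ 95., 430.])] [array([684., 143.]), array([110., 472.])]
[np.float64(4.123105625617661), np.float64(4.242640687119285)]
the job is handed in; nothing more can be done
signed
```

I pressed the three buttons in order, starting at the loop. The click forces were about 3.3 N (first hole), 10.4 N (middle) and 10.4 N (third), each pressed past 6 mm and let up, with no button over 11 N.

The first valve was the weak one. I lifted it out, stood it in the white repair block and let go, and handed in at about 33 s of robot time.

**Fully home:** the insertion stopped at the same tool height as in the stand (0.2076 m), with almost no sideways force.

**Upright:** the button sits within about 1.3 pixels of where an upright valve would show in both views, which is within the calibration error.

**Other things:** the other two valves still stand in their holes. In the top view around the stand, casket, tub and most of the glove carton, only the emptied hole changed.

**Disagreements:**
- The three holes sit about 10 mm off-centre along the stand, away from the loop. I worked from the measured button positions instead.
- The two cameras differed by 3–5 mm in x.
- The weak valve's first force reading came right at contact, so its true peak may be a little above 3.3 N.

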